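# Click the fork damper over to firm

## Robot

A 7-joint arm with a two-finger parallel gripper is mounted at the origin on the work surface. World frame = base frame: x ahead of the robot, y to its left, z up, the work surface at z = 0. Lengths are in m, angles in rad, forces in N, time in s.
With the tool pointing down it reaches from about 0.35 to 0.9 m from the base axis. Payload 8.1 kg.
Tool frame: the origin (TCP) lies midway between the tips of the shut fingers; the grasp point (between the pads) lies behind it (arm.tcp_to_grasp is the z of the grasp point in the tool frame, in m); z points along the fingers, y is the line along which they close (so a half turn about z gives the same grasp; the last joint's range is limited). The gripper opens to 92 mm and grips with 3 to 60 N. Pads are 19 mm wide; open, the fingers measure 130 mm over their backs; the gripper's body (75 mm by 190 mm) begins 47 mm behind the grasp point.
Start: joints at [1.201, 0.434, 0.025, 1.573, -0.012, 1.134, -0.075], TCP at [0.165, -0.603, 0.227] pointing down, gripper open.
Joint ranges: [-2.62, 2.62], [-0.44, 2.09], [-1.27, 1.32], [0.08, 2.57], [-1.32, 4.46], [0.12, 2], [-2.74, 2.74]. Speed limits (rad/s): [2.22, 2.22, 3.01, 3.01, 3.14, 3.14, 3.14].

## Interface

Orientations are given as a rotation vector (axis times angle).
In Python, from cell import readout, vision, arm gives the robot as it stands.
- The arm moves only by the tool carry_out, never from a script. Its argument "increments" is one flat list of numbers, 6 for each row, row after row: the shift along the world's x, y, z in mm, then the turn, a rotation vector about the world's x, y, z in rad. In form: [tx, ty, tz, wx, wy, wz, tx, ty, tz, wx, wy, wz, ...]. A call has 1 to 20 rows; each row shifts and turns the commanded pose from where the row before left it; what a row does not reach is not made up. A row lasts 1/8 s, in which the tool goes at most 62.5 mm and 10.7 degrees, less where a joint would pass 70% of its speed; a pose out of reach is approached as far as the arm can. A call with a gripper value outside its range is refused whole. "grip" is the closure, from 0 (fully open) to 1 (shut), set as the call begins (left out, the last holds). The fingers move at their own pace and stop on an object; "newtons" is the grip in N (left out, the last holds). Time passes only in rows, so rows that do not move let the fingers close. It gives the time, the measured TCP pose, the force, the opening and the grip force at its end, in the units of the state.
- readout.observe(): the state, without advancing time (a new reading comes with each control period).
- vision.get_image(name): name is "scene" or "top"; returns the picture (400x640x3 uint8, red, green, blue); there is no depth.
- vision.calibration(name): a dict with "fov_y" (degrees; the focal length in pixels is half the picture's height over the tangent of half this angle, whatever the lens; pixels are square), "cx", "cy" (the principal point, pixels), "k1" (the pictures are not rectified: a ray, as slopes to the right and down, at radius r is drawn at 1 + k1 r^2 times it, then the intrinsics apply), "pose" (4x4, takes a point from camera to world coordinates). Camera axes: x right, y up, looking along -z (the intrinsics and any distortion apply to the point x, -y, -z); pixel columns grow to the right and rows downward; lengths in m; the calibration is good to about 2 mm. A picture is of the moment at which its call begins. calibration takes no time and is no camera call.
- arm.sign_off(): hands the job in; it is judged then, once.
The state is a dict: "clock": time; "joints": joint angles; "dq": joint speeds; "joint_efforts": joint torques, N m; "position": TCP position; "ee_rot": TCP orientation; "force": force on the tool from outside, world axes, zero at the start; "ft_torque": the same for the moment, N m; "width": opening from 0.0 (shut) to 1.0 (fully open); "gripper_force": force on a finger pad.
Only numpy, scipy, OpenCV 4.12 (cv2) and the standard library are available. Lean on these libraries where they do the work, as an engineer would, in place of code of your own. Each camera call takes 0.05 s, during which the arm holds its last target. There are 200 camera calls.

## Task

Three fork cartridges stand upright in clamp blocks on the suspension bench. Set the one with the bar-shaped knob to firm: turn its knob clockwise (seen from above) until it clicks over into its second position, about 60 degrees on, then let go so that it stays there. Do not turn the round knob of the neighbouring cartridge.

Things in the scene. Friction and masses are not known exactly. Their poses are not given: they have to be found in the camera images.
- lockout_grip (a point): Grip point of the black bar-shaped knob, on its vertical axis, 139 mm above the bench. The bar is 44 mm long (the point's x axis, which turns with the knob), 14 mm thick (y axis), from 117 to 148.5 mm above the bench, with a white line on its -x half. Take it from above across its thickness; under it is a disc 34 mm across, top at 117.5 mm.
- lockout (a joint): Angle of the bar-shaped knob, rad, growing clockwise seen from above: 0 open (the start), 1.05 firm, with a hard stop at each. A click spring resists with at most about 0.2 N m: let go before its crest at 0.53 the knob springs back to 0, past it the knob snaps on to 1.05 and stays.
- damper: The cartridge that carries the bar-shaped knob: origin on the bench under the knob's axis. Dark steel tube 32 mm across in a bolted-down clamp block 100 x 90 mm, 51 mm high; collar 40 mm across, top at 112 mm. Three cartridges trade places, 170 mm or more apart; the third has a fixed hexagon cap.
- dial_mark (a point): Outer end of the white line on top of the round knurled black knob of the neighbouring cartridge (34 mm across, 28 mm high, top at 140 mm above the bench), 14 mm from that knob's axis along this point's -x. This knob turns freely and must be left as it is.
Mind the look-alikes: they are no part of the job. What is shaped like the damper but purple or red is not meant.

How it is judged:
At the end, for the whole second after the job is handed in: The bar-shaped knob rests past its click, more than 0.85 rad (49 degrees) clockwise of its open position (firm is 1.05), still and released (value of joint lockout above 0.85 rad and velocity of joint lockout between -0.1 and 0.1 rad/s); the robot touches nothing.
It fails at once if the round knob of the neighbouring cartridge is turned (its mark moves more than 6 mm, about 25 degrees) (distance of dial_mark from where it was at the start of the episode above 0.006 m).
It also fails if it takes over 30 s, if anything falls off the work surface, if the arm or the gripper's body presses on something with over 40 N, if the wrist force passes 120 N, or if a joint passes its speed limit or range.

## Working session

There is one attempt and no reset: what is moved stays moved. The work goes in short steps, Python scripts to look and compute and a tool call to move; the robot and the scene stay as the last step left them, time stands still between calls to the robot, and variables do not carry over. Pictures are saved under pics/ and viewed, at most 10 in all, crops included, and the job is handed in when it is done.

Besides the shell and the picture viewer there is one more tool, called after "Request:" in YAML: its name, and indented under it one key for each argument. carry_out: Moves the arm, as the interface text tells. Its arguments: {"type":"object","properties":{"increments":{"type":"array","items":{"type":"number"}},"grip":{"type":"number"},"newtons":{"type":"number"}},"required":["increments"]}

```bash
mkdir -p pics; cat > h.py <<'E'
import numpy as np, cv2
from cell import readout, vision, arm
def grab(n,f,crop=None,s=1):
    im=vision.get_image(n)
    if crop: a,b,c,d=crop; im=im[b:d,a:c]
    im=cv2.resize(im,None,fx=s,fy=s,interpolation=cv2.INTER_CUBIC)
    cv2.imwrite('pics/'+f,im[:,:,::-1])
def K(n):
    c=vision.calibration(n); f=200/np.tan(np.radians(c['fov_y'])/2)
    return c,np.array([[f,0,c['cx']],[0,f,c['cy']],[0,0,1.]])
def px2w(n,uv,z):
    c,k=K(n); P=np.array(c['pose'])
    p=cv2.undistortPoints(np.array(uv,float).reshape(1,1,2),k,np.array([c['k1'],0,0,0.]))[0,0]
    d=P[:3,:3]@[p[0],-p[1],-1]; o=P[:3,3]
    return o+d*(z-o[2])/d[2]
E
python3 - <<'E'
from h import *
grab('top','t1.png'); grab('scene','s1.png')
print(readout.observe()); print(arm.tcp_to_grasp)
for n in('top','scene'): print(vision.calibration(n))
E
```

```text
{'clock': 0.1, 'joints': array([ 1.20139701,  0.43516535,  0.02497336,  1.5739651 , -0.01159294,
        1.13397722, -0.07508668]), 'dq': array([ 2.31073043e-04, -2.83466401e-03,  2.22177551e-03, -1.66743031e-03,
       -9.12734576e-04, -8.62519033e-04,  2.58189305e-05]), 'joint_efforts': array([ 2.47055723e-03, -6.69128108e+01,  9.87787955e-01, -3.15155125e+01,
       -6.05454692e-02,  3.73361609e-02,  8.92242474e-05]), 'position': array([ 0.16461401, -0.60248668,  0.22603181]), 'ee_rot': array([-3.11236966e+00, -4.17586431e-01,  4.90078064e-04]), 'force': array([ 0.72857832, -0.17502573, -0.97101974]), 'ft_torque': array([-0.04922253, -0.05316769, -0.02074201]), 'gripper_force': 0.0, 'width': 0.9994428404574058}
-0.0188
{'fov_y': 44.68140388498893, 'cx': 320.70568527616143, 'cy': 202.21130032974466, 'k1': 0.012862084099577445, 'pose': array([[-0.00191443,  0.99195224, -0.12659818,  0.29559986],
       [-0.99973555, -0.0047997 , -0.02248965,  0.05050995],
       [-0.0229163 ,  0.12652164,  0.99169911,  1.2244314 ],
       [ 0.        ,  0.        ,  0.        ,  1.        ]])}
{'fov_y': 49.784183994624264, 'cx': 319.5387214017235, 'cy': 208.15482795012463, 'k1': -0.10962533892375888, 'pose': array([[ 0.64043569, -0.61905451,  0.45454774,  0.84679447],
       [ 0.76790137,  0.52618438, -0.36531834, -0.26221524],
       [-0.01302395,  0.58301073,  0.81236006,  0.82033883],
       [ 0.        ,  0.        ,  0.        ,  1.        ]])}
```

View pics/t1.png

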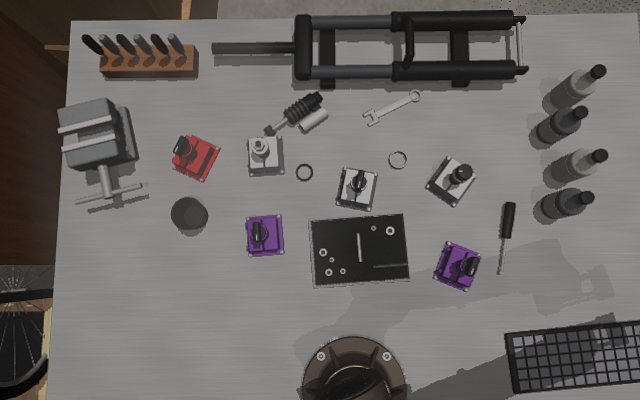

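View pics/s1.png

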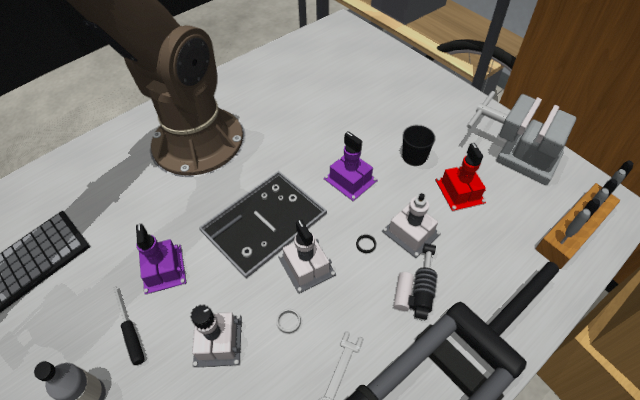

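The top view shows the grey bar-knob cartridge near (358,185), the round knob at (460,172) and the hexagon cap at (260,150). The scene view has the bar at about (303,235). I'll enlarge both.

```bash
python3 - <<'E'
from h import *
a=vision.get_image('top')[160:215,330:385]; b=vision.get_image('scene')[210:265,275:330]
im=np.hstack([cv2.resize(x,(400,400),interpolation=cv2.INTER_CUBIC) for x in(a,b)])
cv2.imwrite('pics/c1.png',im[:,:,::-1])
print(px2w('top',(358,178),.1485),px2w('top',(460,170),.14),px2w('scene',(303,230),.1485))
E
```

```text
[ 0.48720337 -0.00873069  0.1485    ] [ 0.50553632 -0.23832968  0.14      ] [ 0.4892905  -0.01536459  0.1485    ]
```

View pics/c1.png

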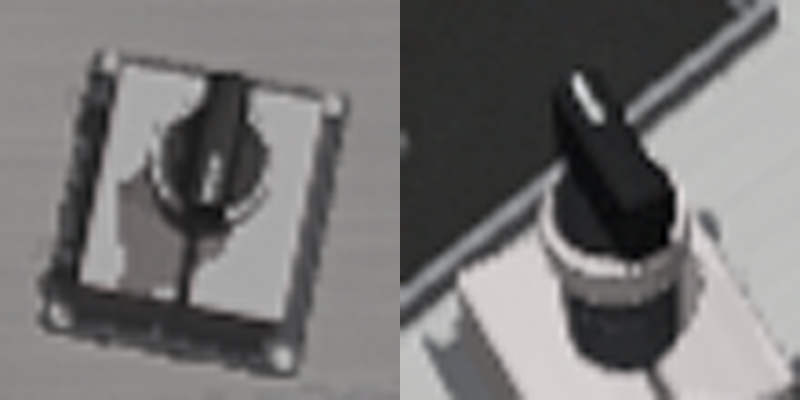

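Left crop (top): the bar's top face runs from (226,75) to (208,215), white line towards the robot. Right crop (scene): top face from about (575,75) to (652,190). I'll convert these and compare.

```bash
python3 - <<'E'
from h import *
k=400/55
def cv(n,o,p): return px2w(n,(o[0]+p[0]/k-.5,o[1]+p[1]/k-.5),.1485)
for n,o,A,B,L in(('top',(330,160),(226,75),(208,215),((213,150),(208,200))),('scene',(275,210),(652-400,190),(575-400,75),((602-400,122),(576-400,75)))):
    a,b=cv(n,o,A),cv(n,o,B); d=b-a; l=cv(n,o,L[1])-cv(n,o,L[0])
    print(n,a,b,(a+b)/2,np.linalg.norm(d),np.degrees(np.arctan2(d[1],d[0])),np.degrees(np.arctan2(l[1],l[0])))
# clamp block top corners (z=.051) in top view
P=np.array([cv2.__class__ and px2w('top',(330+x/k-.5,160+y/k-.5),.051) for x,y in((115,62),(325,95),(290,322),(80,290))])
print(P,P.mean(0))
from scipy.spatial.transform import Rotation as R
print(R.from_rotvec(readout.observe()['ee_rot']).as_matrix().round(3))
E
```

```text
top [ 0.5058041  -0.01471283  0.1485    ] [ 0.46214433 -0.00866485  0.1485    ] [ 0.48397422 -0.01168884  0.1485    ] 0.04407667387390392 172.11327508533108 173.70834298440946
scene [ 0.50620233 -0.01439767  0.1485    ] [ 0.46603676 -0.00752697  0.1485    ] [ 0.48611954 -0.01096232  0.1485    ] 0.040748982076580065 170.29295975356337 166.02502473864968
[[ 0.52954817  0.01665197  0.051     ]
 [ 0.51780321 -0.05374266  0.051     ]
 [ 0.44100469 -0.04089775  0.051     ]
 [ 0.45211512  0.02897892  0.051     ]] [ 0.4851178  -0.01225238  0.051     ]
[[ 0.965  0.264 -0.   ]
 [ 0.264 -0.965  0.001]
 [-0.    -0.001 -1.   ]]
```

Both cameras agree: knob axis at about (0.485, -0.0115), bar along -9°. I'll move above it and turn the tool's y to +81°, so the later clockwise turn stays well inside the last joint's range.

Request:
carry_out:
  increments: [20,37,0,0,0,0.17,20,37,0,0,0,0.17,20,37,0,0,0,0.17,20,37,0,0,0,0.17,20,37,0,0,0,0.17,20,37,0,0,0,0.17,20,37,0,0,0,0.17,20,37,0,0,0,0.17,20,37,0,0,0,0.17,20,37,0,0,0,0.17,20,37,0,0,0,0.17,20,37,0,0,0,0.17,20,37,0,0,0,0.17,20,37,0,0,0,0.17,20,37,0,0,0,0.17,20,37,0,0,0,0.17,0,0,0,0,0,0,0,0,0,0,0,0]
  grip: 0

```text
clock: 2.45
position: [0.4843, -0.0115, 0.2264]
ee_rot: [-0.245, -3.131, 0.001]
force: [0.3, 0.4, 0.4]
width: 1.001
gripper_force: 0.0
```

```bash
python3 - <<'E'
from h import *
from scipy.spatial.transform import Rotation as R
s=readout.observe();M=R.from_rotvec(s['ee_rot']).as_matrix()
print(s['position'],s['joints'].round(3),M.round(3),np.degrees(np.arctan2(M[1,1],M[0,1])))
grab('scene','s2.png',(200,120,400,270),4)
E
```

```text
[ 0.48434919 -0.01148893  0.22643559] [ 0.55   0.309 -0.792  1.857  0.249  1.078  1.077] [[-0.988  0.156 -0.001]
 [ 0.156  0.988 -0.   ]
 [ 0.001 -0.    -1.   ]] 81.03794021816871
```

View pics/s2.png

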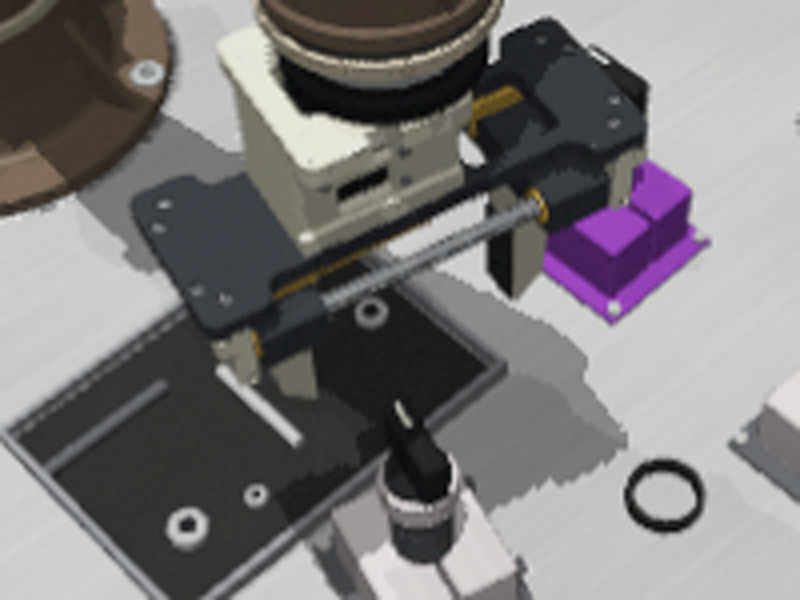

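The open gripper (fingers around (300,385) and (515,290)) is above the bar at (415,440), with a clear way down. Descending.

Request:
carry_out:
  increments: [0,0,-25,0,0,0,0,0,-25,0,0,0,0,0,-25,0,0,0,0,0,-15,0,0,0,0,0,-13,0,0,0,0,0,0,0,0,0,0,0,0,0,0,0]

```text
clock: 3.38
position: [0.4852, -0.0109, 0.1243]
ee_rot: [0.243, 3.131, 0.0]
force: [0.0, 0.9, 0.3]
width: 1.002
gripper_force: 0.0
```

Request:
carry_out:
  increments: [0,0,0,0,0,0,0,0,0,0,0,0,0,0,0,0,0,0,0,0,0,0,0,0,0,0,0,0,0,0,0,0,0,0,0,0,0,0,0,0,0,0,0,0,0,0,0,0]
  grip: 1
  newtons: 30

```text
clock: 4.38
position: [0.4847, -0.011, 0.1237]
ee_rot: [-0.243, -3.132, 0.0]
force: [-0.7, -9.9, 2.3]
width: 0.179
gripper_force: 6.2
```

Request:
carry_out:
  increments: [0,0,0,0,0,0,0,0,0,0,0,0,0,0,0,0,0,0,0,0,0,0,0,0]

```text
clock: 4.88
position: [0.4845, -0.0121, 0.1237]
ee_rot: [-0.246, -3.131, 0.002]
force: [-0.3, -5.6, 2.5]
width: 0.157
gripper_force: 29.9
```

Request:
carry_out:
  increments: [0,-1,0,0,0,-0.1,0,0,0,0,0,-0.1,0,0,0,0,0,-0.1,0,0,0,0,0,-0.1,0,0,0,0,0,-0.1,0,0,0,0,0,-0.1,0,0,0,0,0,-0.1,0,0,0,0,0,-0.1,0,0,0,0,0,-0.1,0,0,0,0,0,-0.1,0,0,0,0,0,-0.03,0,0,0,0,0,0,0,0,0,0,0,0]
  newtons: 45

```text
clock: 6.5
position: [0.4857, -0.011, 0.1238]
ee_rot: [1.751, 2.607, 0.003]
force: [5.6, 2.9, -6.4]
width: 0.151
gripper_force: 44.7
```

```bash
python3 - <<'E'
from h import *
from scipy.spatial.transform import Rotation as R
s=readout.observe();M=R.from_rotvec(s['ee_rot']).as_matrix()
print(s['joints'].round(3),np.degrees(np.arctan2(M[1,1],M[0,1])),s['ft_torque'],s['force'])
grab('scene','s3.png',(225,120,385,270),4)
E
```

```text
[ 0.291  0.379 -0.48   2.001  0.236  0.814  0.065] 22.230605951697868 [ 0.4237183  -1.12551789 -0.12894529] [ 5.64991803  2.87944917 -6.41792071]
```

View pics/s3.png

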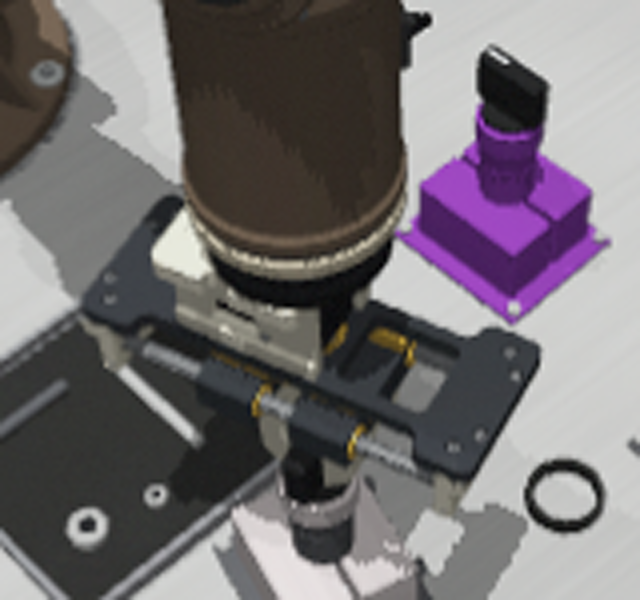

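The fingers hold the bar at (310,470), and the tool has turned 59° to meet the stop. Releasing and rising.

Request:
carry_out:
  increments: [0,0,0,0,0,0,0,0,0,0,0,0,0,0,0,0,0,0,0,0,0,0,0,0,0,0,0,0,0,0,0,0,0,0,0,0,0,0,20,0,0,0,0,0,40,0,0,0,0,0,40,0,0,0,-20,0,20,0,0,0,-40,0,0,0,0,0,-40,0,0,0,0,0,0,0,0,0,0,0,0,0,0,0,0,0]
  grip: 0

```text
clock: 8.3
position: [0.3854, -0.012, 0.2441]
ee_rot: [1.754, 2.605, 0.001]
force: [0.5, -0.3, -0.5]
width: 0.999
gripper_force: 0.0
```

```bash
python3 - <<'E'
from h import *
b=vision.get_image('scene')[200:275,265:340]
cv2.imwrite('pics/s4.png',cv2.resize(b,(500,500),interpolation=cv2.INTER_CUBIC)[:,:,::-1])
E
```

```text
(no output)
```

View pics/s4.png

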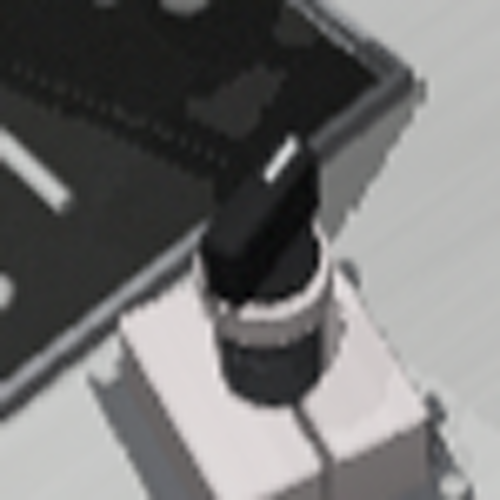

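The white line now runs from (268,180) to (295,138), so the bar has turned. I'll check the angle and hand in if it holds.

```bash
python3 - <<'E'
from h import *
f=lambda x,y:px2w('scene',(265+x*.15-.5,200+y*.15-.5),.1485)
a,b=f(268,180),f(295,138);d=b-a;g=np.degrees(np.arctan2(d[1],d[0]));print(g,170-g)
if 45<170-g<75: print(arm.sign_off())
E
```

```text
112.6588150083198 57.341184991680194
the job is handed in; nothing more can be done
None
```

The bar-shaped knob is set to firm: it stayed about 57° clockwise of open after I let go (read from the camera image, 49° needed). The arm is clear, the round knob was never approached, and the job is handed in.

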